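Hold the medicine box's sprung lock open with its key

ROBOT

A 6-joint arm with a two-finger parallel gripper is mounted at the origin on the work surface. World frame = base frame: x ahead of the robot, y to its left, z up, the work surface at z = 0. Lengths are in m, angles in rad, forces in N, time in s.
With the tool pointing down it reaches from about 0.325 to 0.925 m from the base axis. Payload 3.1 kg.
Tool frame: the origin (TCP) lies midway between the tips of the shut fingers; the grasp point (between the pads) lies 19 mm behind it; z points along the fingers, y is the line along which they close (so a half turn about z gives the same grasp; the last joint's range is limited). The gripper opens to 85 mm and grips with 20 to 120 N. Pads are 22 mm wide; open, the fingers measure 114 mm over their backs; the gripper's body (76 mm by 85 mm) begins 54 mm behind the grasp point. The pads swing forward as they close: fully open they stand 13 mm farther back than shut.
Start: joints at [1.043, 0.217, 1.613, -0, 1.311, -0.112], TCP at [0.252, 0.572, 0.196] pointing down, gripper open.
Joint ranges: [-2.75, 2.75], [-0.78, 2.1], [0.31, 2.55], [-1.13, 4.27], [0.13, 2.63], [-2.58, 2.58]. Speed limits (rad/s): [2.79, 2.79, 3.14, 3.14, 3.14, 3.14].

INTERFACE

Orientations are given as a unit quaternion [x, y, z, w].
In Python, from rig import robot gives the robot as it stands. The module is installed in compiled form; this text tells all that it offers.
- The arm moves only by the tool carry_out, never from a script. Its argument "targets" is a list of rows, each a list of 3 entries, a list of its own where there are three numbers: the shift along the tool's x, y, z in units of 100 mm (1.0 is 100 mm), then the turn, a rotation vector about the tool's x, y, z in units of 360 degrees (1.0 is 360 degrees), then the closure, from -1 (fully open) to 1 (shut), so that 0 is half open. In form: [[[dx, dy, dz], [wx, wy, wz], claw], ...]. A call has 1 to 20 rows; each row shifts and turns the commanded pose from where the row before left it, along the tool's axes as they then stand; what a row does not reach is not made up. A row lasts 1/10 s, in which the tool goes at most 50 mm and 8.59 degrees, less where a joint would pass 70% of its speed; a pose out of reach is approached as far as the arm can. A call with a number of a shift or a turn outside -1 to 1 is refused whole. A call with a gripper value outside its range is refused whole. The fingers move at their own pace and stop on an object; the grip force is fixed at half the most. Time passes only in rows, so rows that do not move let the fingers close. It gives the time, the measured TCP pose, the force, the opening and the grip force at its end, in the units of the state.
- robot.sense(): the state, without advancing time (a new reading comes with each control period).
- robot.get_image(name): name is "scene" or "top" or "wrist"; returns the picture (480x640x3 uint8, red, green, blue); there is no depth.
- robot.calibration(name): a dict with "vertical_fov" (degrees; the focal length in pixels is half the picture's height over the tangent of half this angle, whatever the lens; pixels are square), "cx", "cy" (the principal point, pixels), "rvec" (rotation vector, rad) and "tvec" (3), from world to camera coordinates, as OpenCV has them; the wrist camera has in their place "T_tool_cam" (4x4, takes a point from camera to tool coordinates, whose origin is the TCP and whose axes are the flange's). Camera axes: x right, y down, z forward; pixel columns grow to the right and rows downward; lengths in m; the calibration is good to about 2 mm. A picture is of the moment at which its call begins: read the wrist's pose just before it. calibration takes no time and is no camera call.
- robot.job_done(): hands the job in; it is judged then, once.
Trained networks look in the newest picture that a camera, given by its name, has taken for a name from the list of things; names that differ only in an ending like _2 or _b are one class to them, and where a whole thing is asked for, a point or a joint stands for the part that bears it (a point fixed in the world has none). Each returns a list of dicts, best first, with "conf" (0 to 1); they miss things now and then, are a little off and sometimes report something else, mostly with a low value. They report only what shows in the picture. A call takes as long as a camera call. They do not tell look-alikes from the thing itself.
- robot.recognise(camera, target): "xy" ([column, row] in pixels, amid what is visible of it).
- robot.cut_out(camera, target): "pixels" (480x640 bool, what is visible of it) and "xy" ([column, row] in pixels, amid what is visible of it).
The state is a dict: "time": time; "joint_positions": joint angles; "joint_velocities": joint speeds; "effort": joint torques, N m; "ee_pos": TCP position; "tcp_rot": TCP orientation; "force": force on the tool from outside, world axes, zero at the start; "torque": the same for the moment, N m; "gripper_width": opening from 0.0 (shut) to 1.0 (fully open); "finger_force": force on a finger pad.
Only numpy, scipy, OpenCV 4.12 (cv2) and the standard library are available. Lean on these libraries where they do the work, as an engineer would, in place of code of your own. Each camera call takes 0.05 s, during which the arm holds its last target. There are 200 camera calls.

TASK

The clear acrylic medicine box is kept shut by a sprung cam lock in its top. Take the key with the flat rectangular head out of the cedar block, push it down into the lock until the head sits on the lock's face (jiggle it if the sticky wafers hold it up), then turn it a quarter turn clockwise, as far as it goes. Finish with the gripper still holding the key turned against the spring, so that I can lift the lid, and leave the T-handled driver and everything else where they stand.

Things in the scene. Friction and masses are not known exactly. Their poses are not given: they have to be found in the camera images.
- key_head (a point): centre of the key's head. The key (35 g, loose) stands upright, blade down, in one of the two slots of the cedar block (which one varies), its shoulder on the block's top. Head: black plastic, flat, rectangular, 24 mm wide (its x), 9 mm thick (its y), 34 mm tall (z, up); this point is 17 mm above the head's underside. A small steel rivet shows on its flat sides.
- key_shoulder (a point): centre of the underside of the key's head (the shoulder); axes as key_head. The steel blade runs from here 30 mm down: 11 mm wide (x), 4 mm thick (y), its last 6 mm tapered to 3 mm wide; the same either way round.
- key: the key; origin at the blade's tip, z up along the key, x along the head's width, y through its thickness
- lock_face (a point): centre of the lock's face on the lock's axis, on top of the clear box, 153 mm above the work surface; z up, x and y are the box's (does not turn with the plug). Steel flange 41 mm across, brass plug 25 mm across, flush. The key stops when its shoulder meets this face. Until the key is within about 4 mm of home, the wafers bar the plug from turning (it gives under 0.2 rad).
- keyway (a point): the same point, turning with the plug: x along the keyway's long side. Vertical slot 13 mm (x) x 6 mm (y), 32 mm deep, mouth flared to 17 x 10 mm over the top 2 mm; the key fits either way round. Two sprung sticky wafers, 12 and 25 mm down, press on the blade's edges: pushing home takes about 5 to 15 N; jiggling by 1 mm or 0.1 rad eases it.
- lock (a joint): turn of the plug in rad: 0 at rest, grows clockwise seen from above, hard stop at 1.5. A spring always turns it back (0.02 N m at 0, 0.08 N m at the stop), and the key has up to 0.2 rad of play in the keyway, so the key turns about 1.7 rad for 1.5 of the plug.
- box: clear acrylic cube box, 150 mm a side, screwed to the work surface; origin at the centre of its underside, z up. The lock sits at x = -45 mm, y = 0; the part of the top behind it (x above -13 mm) is a hinged lid. Amber bottles stand inside.
- lid (a joint): lid of the box, rad, 0 shut; to be lifted by the person later
- block: cedar key block, 60 mm (x) x 150 mm (y) x 45 mm tall, fixed; origin at the centre of its underside. Two slots 14 x 7 mm at y = -35 and +35 mm, their long sides along y; nothing else on it.
- driver: T-handled steel driver standing in the other slot of the block, leave it there: round black cross bar 50 mm long and 10 mm thick, its centre 42 mm above the block's top; origin at its blade's tip, 15 mm above the work surface
- canister: bystander: closed orange food canister, 64 mm across, 85 mm tall; origin under its centre
- conditioner: bystander: white bottle, 54 mm across, 150 mm tall; origin under its centre
- magnet: bystander: black magnet glass cleaner, 45 x 75 x 48 mm; origin under its centre
- dose_cup: bystander: small white dosing cup, 50 mm across, 50 mm tall; origin under its centre
- scraper: bystander: grey algae scraper lying flat, 190 mm long, 12 mm tall
- vac_tip: bystander: clear tube of a gravel vacuum standing on end, 50 mm across, 110 mm tall
- testjar: bystander: small glass jar with black lid, 44 mm across, 60 mm tall
There are look-alikes about, which are no part of the job. Leave any yellow look-alike of the key alone. Leave any green look-alike of the block alone.

How it is judged:
By the outcome, as a careful person would: the job done as asked, in the order asked, and still so for the second after the job is handed in, while the arm keeps its last pose, push and grip.
It also fails if it takes over 61 s, if anything falls off the work surface, if the arm or the gripper's body presses on something with over 40 N, if the wrist force passes 120 N, or if a joint passes its speed limit or range.

## Working session

There is one attempt and no reset: what is moved stays moved. The work goes in short steps, Python scripts to look and compute and a tool call to move; the robot and the scene stay as the last step left them, time stands still between calls to the robot, and variables do not carry over. Pictures are saved under pics/ and viewed, at most 10 in all, crops included, and the job is handed in when it is done.

Besides the shell and the picture viewer there is one more tool, called after "Emit:" by a JSON object that holds its "api" and its "payload", one argument or row to a line. carry_out: Moves the arm, as the interface text tells. Its arguments: {"type":"object","properties":{"targets":{"type":"array"}},"required":["targets"]}

```bash
mkdir -p pics; cat > h.py <<'E'
import numpy as np, cv2
from scipy.spatial.transform import Rotation as R
from rig import robot
def cam(n):
    c=robot.calibration(n); f=240/np.tan(np.radians(c["vertical_fov"])/2)
    K=np.array([[f,0,c["cx"]],[0,f,c["cy"]],[0,0,1.]])
    if "rvec" in c:
        M=R.from_rotvec(np.ravel(c["rvec"])).as_matrix(); t=np.ravel(c["tvec"])
        return K,M,t
    s=robot.sense(); T=np.eye(4); T[:3,:3]=R.from_quat(s["tcp_rot"]).as_matrix(); T[:3,3]=s["ee_pos"]
    W=np.linalg.inv(T@np.array(c["T_tool_cam"])); return K,W[:3,:3],W[:3,3]
def onz(C,xy,z):
    K,M,t=C; d=M.T@np.linalg.inv(K)@np.array([xy[0],xy[1],1.]); o=-M.T@t
    return o+d*(z-o[2])/d[2]
def proj(C,p):
    K,M,t=C; q=K@(M@np.asarray(p,float)+t); return q[:2]/q[2]
def save(n,im): cv2.imwrite("pics/"+n,im[:,:,::-1])
E
python3 - <<'E'
from h import *
s=robot.sense();print({k:np.round(v,3) for k,v in s.items()})
ims=[robot.get_image(n) for n in("scene","top","wrist")]
for n,i in zip(("scene","top","wrist"),ims): save(n+"0.png",i); print(n,robot.calibration(n))
for n in("top","scene","wrist"):
  for t in("key_head","key","lock_face","keyway","block","driver","box"):
    print(n,t,[(np.round(d["xy"]),round(d["conf"],2)) for d in robot.recognise(n,t)][:4])
E
```

```text
{'time': np.float64(0.0), 'joint_positions': array([ 1.043,  0.218,  1.615, -0.   ,  1.311, -0.112]), 'joint_velocities': array([ 0.   , -0.   ,  0.001, -0.001, -0.001,  0.001]), 'effort': array([-2.0000e-03, -3.9687e+01, -3.0384e+01, -0.0000e+00,  1.0000e-02,
       -0.0000e+00]), 'ee_pos': array([0.252, 0.571, 0.195]), 'tcp_rot': array([ 0.206,  0.978, -0.001, -0.   ]), 'force': array([-0.037, -0.388, -0.249]), 'torque': array([-0.002,  0.003, -0.019]), 'finger_force': np.float64(0.0), 'gripper_width': np.float64(1.001)}
scene {'vertical_fov': 54.23939195783444, 'cx': 309.51960963429804, 'cy': 229.9183465452496, 'rvec': array([ 1.53423967,  1.7662042 , -0.96071109]), 'tvec': array([ 1.20712157e-03, -2.02763583e-01,  1.40344656e+00])}
top {'vertical_fov': 45.74800179122316, 'cx': 325.1899110109725, 'cy': 240.26836878788058, 'rvec': array([ 2.16114014, -2.05338601,  0.22257092]), 'tvec': array([0.03120467, 0.57699478, 1.21695742])}
wrist {'vertical_fov': 64.87196670237239, 'cx': 319.58538107306487, 'cy': 234.73682846668635, 'T_tool_cam': array([[-3.67613460e-05, -9.50079951e-01, -3.1
[... 491 characters left out ...]
]), 0.77), (array([440., 254.]), 0.61)]
top driver [(array([461., 257.]), 0.47), (array([438., 254.]), 0.21)]
top box [(array([258., 233.]), 0.55)]
scene key_head [(array([210., 288.]), 0.76), (array([180., 254.]), 0.49)]
scene key [(array([208., 293.]), 0.63), (array([183., 253.]), 0.48)]
scene lock_face [(array([371., 267.]), 0.78)]
scene keyway [(array([183., 255.]), 0.64)]
scene block [(array([171., 266.]), 0.89), (array([204., 224.]), 0.61), (array([257., 291.]), 0.2)]
scene driver [(array([170., 265.]), 0.69), (array([151., 245.]), 0.43)]
scene box [(array([368., 267.]), 0.62)]
wrist key_head []
wrist key []
wrist lock_face []
wrist keyway []
wrist block []
wrist driver []
wrist box []
```

View pics/scene0.png

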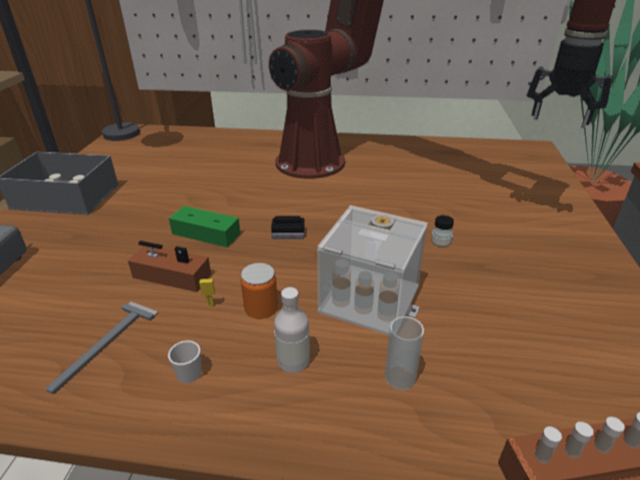

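View pics/top0.png

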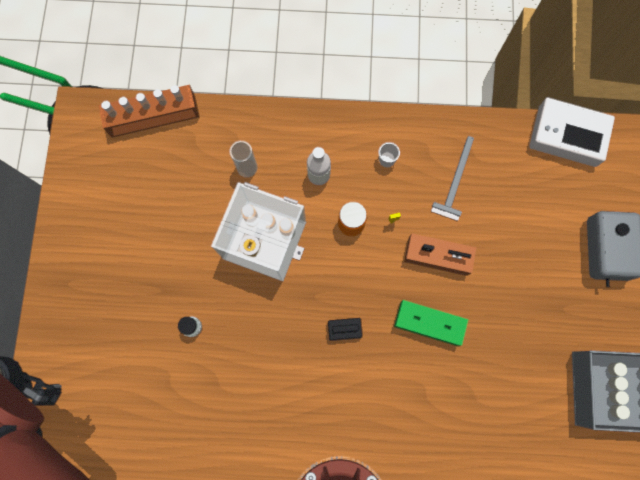

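Scene: the black key head is at (181,254) in the brown block (170,268), the driver at (150,245). In the top view the key is at (428,248), the driver at (459,254) and the lock at (250,244). 
Candidates (top pixels): black key (428,248), driver (459,254), yellow key (394,217), and the slots of the green block (431,323). By the description I choose the black one at (428,248), and check it in a crop.

```bash
python3 - <<'E'
from h import *
im=cv2.imread("pics/top0.png"); a=cv2.resize(im[225:285,395:485],(450,300),interpolation=cv2.INTER_CUBIC)
b=cv2.resize(im[215:275,220:290],(350,300),interpolation=cv2.INTER_CUBIC)
c=cv2.imread("pics/scene0.png")[230:300,120:240]; c=cv2.resize(c,(480,280),interpolation=cv2.INTER_CUBIC)
o=np.zeros((580,800,3),np.uint8);o[:300,:450]=a;o[:300,450:]=b;o[300:,:480]=c;cv2.imwrite("pics/c0.png",o)
C=cam("top")
print("key",onz(C,(428,248),.079),"drv",onz(C,(459,254),.087),"lock",onz(C,(250,244),.153))
m=[d for d in robot.cut_out("top","block")]
for d in m: 
  r=cv2.minAreaRect(np.argwhere(d["pixels"])[:,::-1].astype(np.float32)); p=cv2.boxPoints(r)
  print(d["xy"],[np.round(onz(C,q,.045)[:2],3) for q in p])
S=cam("scene")
for t in("lock_face","key_head"):
  print(t,[(np.round(d["xy"],1),d["conf"]) for d in robot.recognise("scene",t)])
print(proj(S,onz(C,(428,248),.079)),proj(S,onz(C,(250,244),.153)))
E
```

```text
key [ 0.5651101  -0.16738607  0.079     ] drv [ 0.55348701 -0.23403774  0.087     ] lock [0.53893402 0.21564926 0.153     ]
[429.8, 323.7] [array([ 0.391, -0.097]), array([ 0.455, -0.115]), array([ 0.416, -0.269]), array([ 0.353, -0.25 ])]
[439.9, 253.9] [array([ 0.539, -0.118]), array([ 0.607, -0.132]), array([ 0.577, -0.286]), array([ 0.511, -0.27 ])]
[457.2, 188.5] [array([ 0.663, -0.183]), array([ 0.85 , -0.265]), array([ 0.825, -0.322]), array([ 0.639, -0.238])]
lock_face [(array([370.6, 267.1]), 0.78)]
key_head [(array([209.8, 288.4]), 0.76), (array([179.8, 253.7]), 0.49)]
[181.97587845 246.24382832] [382.17034347 220.12471089]
```

View pics/c0.png

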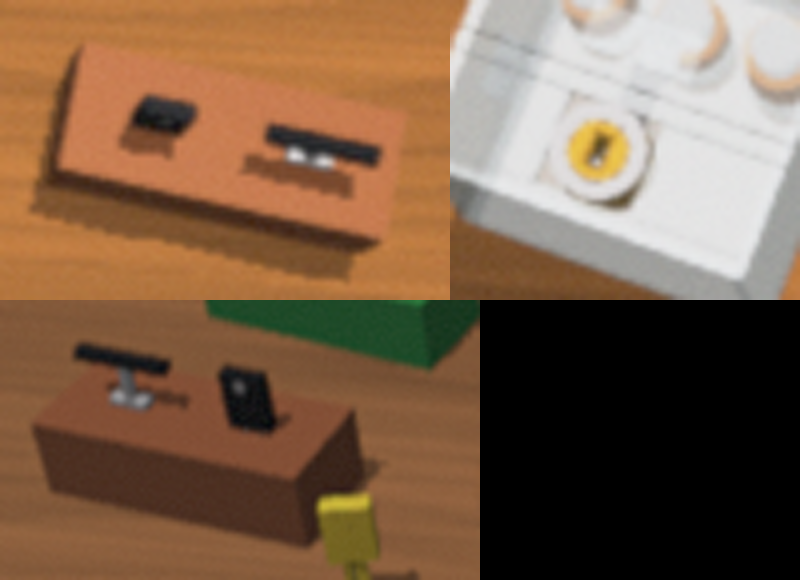

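The crop confirms it: the black flat head with the rivet stands in the brown block, with the T bar in the other slot. The keyway's long side runs about up-down in the picture. First I move to look at the lock from close by.

```bash
cat >> h.py <<'E'
def plan(p,yawy=None):
    s=robot.sense(); Q=R.from_quat(s["tcp_rot"]); M=Q.as_matrix()
    print("pos",np.round(s["ee_pos"],4),"yawy",np.round(np.degrees(np.arctan2(M[1,1],M[0,1])),2),"tilt z",np.round(M[:,2],4))
    print("shift/100mm",np.round(M.T@(np.asarray(p)-s["ee_pos"])*10,3))
    if yawy is not None:
        a=np.radians(yawy); y=[np.cos(a),np.sin(a),0]; z=[0,0,-1]; G=np.array([np.cross(y,z),y,z]).T
        print("turn/360",np.round((Q.inv()*R.from_matrix(G)).as_rotvec()/(2*np.pi),4))
E
python3 -c "
from h import *
plan([.539,.216,.27])
C=cam('top')
print(onz(C,(214,240),.15),onz(C,(237,187),.15))"
```

```text
pos [0.2524 0.5718 0.1963] yawy 66.18 tilt z [ 0. -0. -1.]
shift/100mm [-4.059 -2.097 -0.737]
[0.54418753 0.29177208 0.15      ] [0.66185955 0.25349071 0.15      ]
```

Emit:
{"api": "carry_out", "payload": {
  "targets": [
    [[0, 0, -0.37], [0, 0, 0], -1],
    [[0, 0, -0.37], [0, 0, 0], -1],
    [[-0.4, -0.21, 0], [0, 0, 0], -1],
    [[-0.4, -0.21, 0], [0, 0, 0], -1],
    [[-0.4, -0.21, 0], [0, 0, 0], -1],
    [[-0.4, -0.21, 0], [0, 0, 0], -1],
    [[-0.4, -0.21, 0], [0, 0, 0], -1],
    [[-0.4, -0.21, 0], [0, 0, 0], -1],
    [[-0.4, -0.21, 0], [0, 0, 0], -1],
    [[-0.4, -0.21, 0], [0, 0, 0], -1],
    [[-0.4, -0.21, 0], [0, 0, 0], -1],
    [[-0.4, -0.21, 0], [0, 0, 0], -1],
    [[0, 0, 0], [0, 0, 0], -1],
    [[0, 0, 0], [0, 0, 0], -1]
  ]
}}

```text
time: 2.75
ee_pos: [0.5339, 0.2173, 0.2701]
tcp_rot: [0.208, 0.978, 0.0, -0.0]
force: [-0.3, -0.3, 0.2]
gripper_width: 1.001
finger_force: 0.0
```

```bash
python3 - <<'E'
from h import *
C=cam("wrist"); im=robot.get_image("wrist"); save("w1.png",im)
for t in("lock_face","keyway"):
  for d in robot.cut_out("wrist",t):
    r=cv2.minAreaRect(np.argwhere(d["pixels"])[:,::-1].astype(np.float32)); print(t,d["conf"],d["xy"],r,onz(C,r[0],.153))
# brass plug by colour
h=cv2.cvtColor(im,cv2.COLOR_RGB2HSV); m=((h[...,0]>15)&(h[...,0]<35)&(h[...,1]>110)&(h[...,2]>90)).astype(np.uint8)
n,l,st,ce=cv2.connectedComponentsWithStats(m)
for i in np.argsort(-st[1:,4])[:3]+1: print(st[i],ce[i],onz(C,ce[i],.153))
plan([.565,-.167,.2],-10)
E
```

```text
lock_face 0.58 [325.0, 251.8] ((323.184814453125, 253.97055053710938), (192.41824340820312, 189.31460571289062), 84.76252746582031) [0.56545879 0.20661001 0.153     ]
keyway 0.8 [322.2, 218.4] ((320.0000305175781, 219.00003051757812), (29.698484420776367, 29.698484420776367), 45.0) [0.53662182 0.21650337 0.153     ]
keyway 0.64 [34.9, 350.0] ((34.319671630859375, 348.98358154296875), (14.724241256713867, 42.50825119018555), 50.194427490234375) [ 0.54334401 -0.07223302  0.153     ]
[305 205  30  29 572] [319.56818182 219.4493007 ] [0.53682554 0.21602924 0.153     ]
[117 343  29  29 215] [132.61860465 356.93953488] [0.58708614 0.00528634 0.153     ]
[  0 243  21   6  27] [  9.62962963 245.77777778] [ 0.45298682 -0.02873978  0.153     ]
pos [0.5328 0.2191 0.2703] yawy 66.26 tilt z [-4.e-04  4.e-04 -1.e+00]
shift/100mm [-1.85  -3.405  0.701]
turn/360 [-0.000e+00 -1.000e-04  2.118e-01]
```

View pics/w1.png

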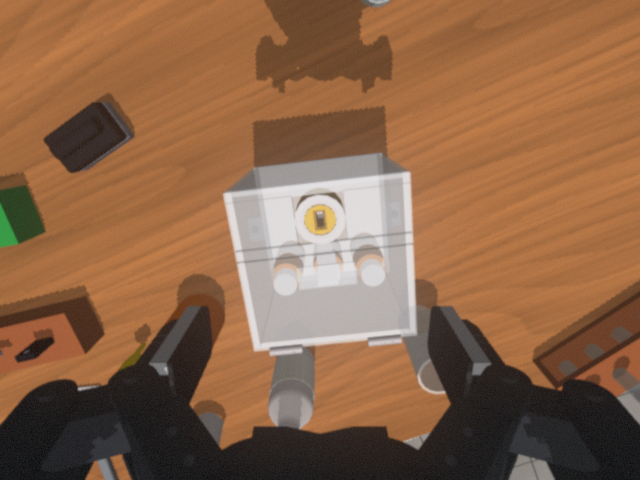

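The wrist view shows the lock's brass plug at (320,219), its keyway slot running near vertical. The box top's corners are at (226,195), (411,173), (415,333), (254,350).

```bash
python3 - <<'E'
from h import *
C=cam("wrist")
P=np.array([onz(C,q,.15)[:2] for q in[(226,195),(411,173),(415,333),(254,350)]]);print(P.round(4))
for i in range(4):
  d=P[(i+1)%4]-P[i]; print(np.linalg.norm(d),np.degrees(np.arctan2(d[1],d[0])))
im=robot.get_image("wrist"); save("lock_crop.png",cv2.resize(im[165:275,260:380],(600,550),interpolation=cv2.INTER_CUBIC))
g=im[200:240,300:340].astype(int); m=(g.sum(2)<230); ys,xs=np.nonzero(m); print(m.sum())
n,l,st,ce=cv2.connectedComponentsWithStats(m.astype(np.uint8))
for i in range(1,n):
  if st[i,4]>15:
    c=np.argwhere(l==i)[:,::-1].astype(np.float32); r=cv2.minAreaRect(c); q=cv2.boxPoints(r)+[300,200]
    print(r,[onz(C,a,.153)[:2].round(4) for a in q])
E
```

```text
[[0.4876 0.1568]
 [0.5308 0.2989]
 [0.6696 0.2537]
 [0.6269 0.1116]]
0.1484213498272184 73.10181842774567
0.14595001663218646 -18.01141926787209
0.14843252137416205 -106.70615256838337
0.14644759994458786 161.98831830988198
0
```

View pics/lock_crop.png

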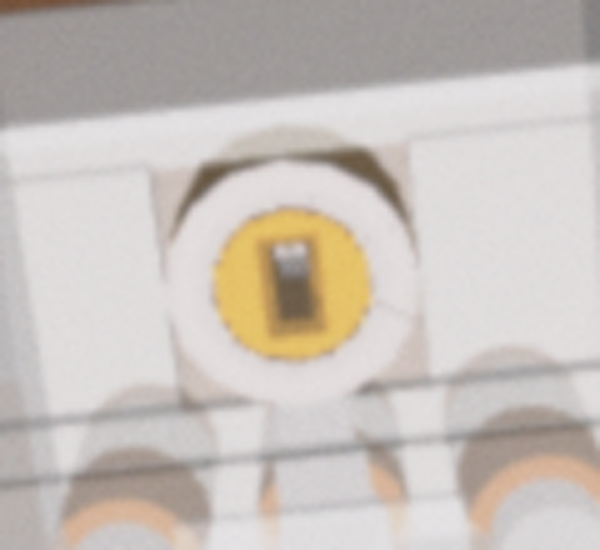

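Emit:
{"api": "carry_out", "payload": {
  "targets": [
    [[-0.19, -0.34, 0], [0, 0, 0], -1],
    [[-0.19, -0.34, 0], [0, 0, 0], -1],
    [[-0.19, -0.34, 0], [0, 0, 0], -1],
    [[-0.19, -0.34, 0], [0, 0, 0], -1],
    [[-0.19, -0.34, 0], [0, 0, 0], -1],
    [[-0.19, -0.34, 0], [0, 0, 0], -1],
    [[-0.19, -0.34, 0], [0, 0, 0], -1],
    [[-0.19, -0.34, 0], [0, 0, 0], -1],
    [[-0.19, -0.34, 0], [0, 0, 0], -1],
    [[-0.19, -0.34, 0], [0, 0, 0], -1],
    [[0, 0, 0.1], [0, 0, 0.0212], -1],
    [[0, 0, 0.1], [0, 0, 0.0212], -1],
    [[0, 0, 0.1], [0, 0, 0.0212], -1],
    [[0, 0, 0.1], [0, 0, 0.0212], -1],
    [[0, 0, 0.1], [0, 0, 0.0212], -1],
    [[0, 0, 0.1], [0, 0, 0.0212], -1],
    [[0, 0, 0.1], [0, 0, 0.0212], -1],
    [[0, 0, 0], [0, 0, 0.0212], -1],
    [[0, 0, 0], [0, 0, 0.0212], -1],
    [[0, 0, 0], [0, 0, 0.0212], -1]
  ]
}}

```text
time: 4.95
ee_pos: [0.5702, -0.168, 0.2002]
tcp_rot: [0.768, 0.641, 0.0, -0.0]
force: [-0.6, 0.1, 0.3]
gripper_width: 0.997
finger_force: 0.0
```

```bash
python3 - <<'E'
from h import *
C=cam("wrist"); im=robot.get_image("wrist"); save("w2.png",im)
for t in("key_head","block"):
  for d in robot.cut_out("wrist",t):
    r=cv2.minAreaRect(np.argwhere(d["pixels"])[:,::-1].astype(np.float32)); print(t,round(d["conf"],2),d["xy"],r,onz(C,d["xy"],.062),[np.round(onz(C,q,.045)[:2],4) for q in cv2.boxPoints(r)])
plan([.565,-.167,.2],-10)
E
```

```text
key_head 0.91 [317.1, 214.8] ((319.0, 211.5), (35.0, 10.0), 90.0) [ 0.56663353 -0.17288578  0.062     ] [array([ 0.5665, -0.1579]), array([ 0.5753, -0.1595]), array([ 0.5695, -0.1919]), array([ 0.5604, -0.1903])]
key_head 0.74 [387.0, 104.6] ((386.8534240722656, 106.49139404296875), (31.513547897338867, 19.30204963684082), 66.80140686035156) [ 0.63745015 -0.09399324  0.062     ] [array([ 0.6288, -0.0852]), array([ 0.6439, -0.082 ]), array([ 0.6514, -0.1065]), array([ 0.636 , -0.1099])]
block 0.7 [317.7, 233.2] ((319.8349609375, 234.58169555664062), (158.5381622314453, 67.90852355957031), 88.87670135498047) [ 0.56411546 -0.18946949  0.062     ] [array([ 0.5472, -0.1203]), array([ 0.6055, -0.1297]), array([ 0.5848, -0.2841]), array([ 0.5179, -0.2734])]
block 0.6 [159.0, 238.8] ((155.8856201171875, 242.2547607421875), (158.19607543945312, 83.2610855102539), 87.61405944824219) [ 0.42501285 -0.16943767  0.062     ] [array([ 0.3963, -0.1006]), array([ 0.4688, -0.1108]), array([ 0.4312, -0.2635]), array([ 0.3477, -0.2523])]
pos [ 0.5702 -0.1684  0.2004] yawy -9.88 tilt z [ 1.e-04  0.e+00 -1.e+00]
shift/100mm [ 0.005 -0.054  0.004]
turn/360 [ 0.     -0.      0.0003]
```

View pics/w2.png

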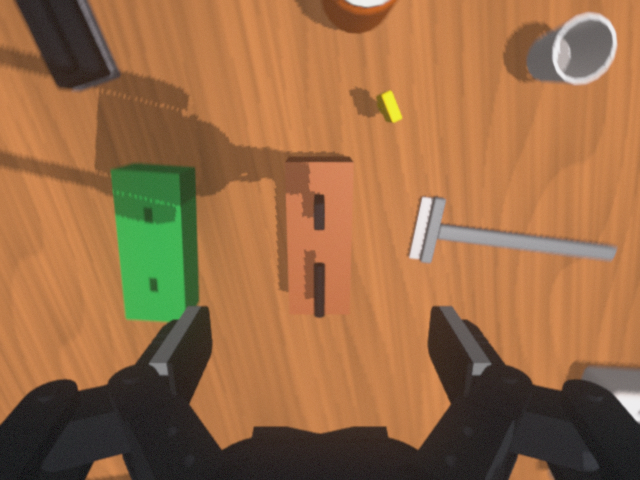

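Crop: the keyway's long side is along the box's x axis (yaw about -17.5°). The wrist view shows the key at (319,211), aligned with the tool, and the driver at (319,290).

```bash
python3 - <<'E'
from h import *
C=cam("wrist"); s=robot.sense();M=R.from_quat(s["tcp_rot"]).as_matrix()
T=lambda p:(M.T@(p-s["ee_pos"]))*1000
im=robot.get_image("wrist"); m=(im[180:325,305:335].max(2)<75).astype(np.uint8)
n,l,st,ce=cv2.connectedComponentsWithStats(m); print([x for x in st[1:] if x[4]>50])
for r,z in((194,.045),(194,.079),(229,.079),(212,.062)): print(r,z,T(onz(C,(319,r),z)).round(1))
for q in((287,163),(351,163),(351,313),(288,313)): print(q,T(onz(C,q,.045)).round(1))
E
```

```text
[array([10, 15,  8, 10, 66], dtype=int32), array([ 10,  84,   8,  41, 151], dtype=int32)]
194 0.045 [  9.2  -1.  155.4]
194 0.079 [ 16.5  -0.9 121.4]
229 0.079 [-13.1  -0.9 121.4]
212 0.062 [ -3.   -0.9 138.4]
(287, 163) [ 36.8 -28.9 155.4]
(351, 163) [ 36.8  27.1 155.4]
(351, 313) [-111.6   30.9  155.4]
(288, 313) [-111.5  -31.9  155.4]
```

Emit:
{"api": "carry_out", "payload": {
  "targets": [
    [[-0.02, -0.01, 0.3], [0, 0, 0], -1],
    [[0, 0, 0.3], [0, 0, 0], -1],
    [[0, 0, 0.3], [0, 0, 0], -0.5],
    [[0, 0, 0.3], [0, 0, 0], 0],
    [[0, 0, 0.2], [0, 0, 0], 0.3],
    [[0, 0, 0.1], [0, 0, 0], 0.3],
    [[0, 0, 0], [0, 0, 0], 0.3],
    [[0, 0, 0], [0, 0, 0], 1],
    [[0, 0, 0], [0, 0, 0], 1],
    [[0, 0, 0], [0, 0, 0], 1],
    [[0, 0, 0], [0, 0, 0], 1],
    [[0, 0, 0], [0, 0, 0], 1],
    [[0, 0, 0], [0, 0, 0], 1],
    [[0, 0, 0], [0, 0, 0], 1],
    [[0, 0, 0], [0, 0, 0], 1],
    [[0, 0, 0], [0, 0, 0], 1]
  ]
}}

```text
time: 6.75
ee_pos: [0.5686, -0.1715, 0.0502]
tcp_rot: [0.767, 0.642, -0.0, -0.0]
force: [-0.8, -0.5, -0.6]
gripper_width: 0.003
finger_force: 0.0
```

```bash
python3 - <<'E'
from h import *
s=robot.sense();print(s["gripper_width"],s["finger_force"],s["force"]); plan([.537,.216,.24],73)
im=robot.get_image("wrist");save("w3.png",im)
E
```

```text
0.0027571686580392576 0.0 [-0.75682103 -0.52642514 -0.59175419]
pos [ 0.5686 -0.1715  0.0502] yawy -10.14 tilt z [-2.e-04  0.e+00 -1.e+00]
shift/100mm [ 3.758 -0.994 -1.898]
turn/360 [-0.    -0.    -0.231]
```

View pics/w3.png

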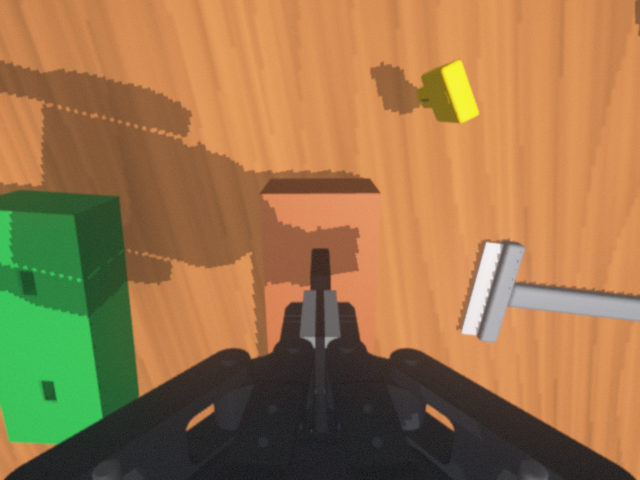

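The view shows the fingers shut at (320,310) on nothing, with the key just ahead at (320,265). I measure how far off it is.

```bash
python3 - <<'E'
from h import *
C=cam("wrist"); s=robot.sense();M=R.from_quat(s["tcp_rot"]).as_matrix()
T=lambda p:(M.T@(p-s["ee_pos"]))*1000
for n,q in(("tcp",[0,0,0]),("gp",[0,0,-.019]),("padedge",[.011,0,0]),("keytop+",[.012,0,-.029]),("keytop-",[-.012,0,-.029])): print(n,proj(C,M@q+s["ee_pos"]).round(1))
for r,z in((250,.045),(250,.079),(288,.079),(290,.079)): print(r,z,T(onz(C,(320,r),z)).round(1))
for q in((261,193),(379,193)): print(q,T(onz(C,q,.045)).round(1))
for n in("top","scene"):
  robot.get_image(n)
  print(n,[(np.round(d["xy"],1),round(d["conf"],2)) for d in robot.recognise(n,"key_head")])
  print(proj(cam(n),s["ee_pos"]))
E
```

```text
tcp [320.5 275.1]
gp [320.6 292. ]
padedge [320.5 255.2]
keytop+ [320.6 277.5]
keytop- [320.6 326.1]
250 0.045 [11.8 -0.2  5.2]
250 0.079 [ 24.6  -0.3 -28.8]
288 0.079 [  6.9  -0.3 -28.8]
290 0.079 [  5.9  -0.3 -28.8]
(261, 193) [ 41.8 -29.3   5.2]
(379, 193) [41.8 28.8  5.2]
top [(array([393.5, 217.5]), 0.58)]
[427.5405325  249.09928307]
scene [(array([208.4, 289.7]), 0.82), (array([184.5, 253.5]), 0.45)]
[181.80914853 258.86352031]
```

```bash
python3 - <<'E'
from h import *
im=robot.get_image("wrist"); s=robot.sense(); print(s["gripper_width"],s["finger_force"],s["ee_pos"])
a=cv2.resize(im[170:390,240:400],(436,600),interpolation=cv2.INTER_CUBIC)
i=robot.get_image("scene")[200:310,120:240]
a=np.hstack([a,np.zeros((600,360,3),np.uint8)]); a[:330,436:]=cv2.resize(i,(360,330),interpolation=cv2.INTER_CUBIC)
save("c4.png",np.clip(a.astype(float)*1.8,0,255).astype(np.uint8))
E
```

```text
-0.0003142373031528485 0.0 [ 0.56865103 -0.17144915  0.05027951]
```

View pics/c4.png

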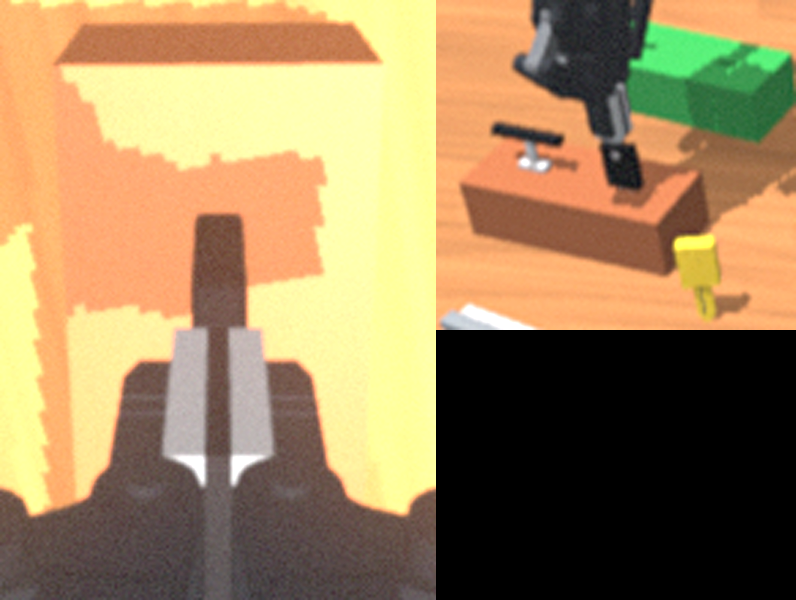

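```bash
python3 - <<'E'
from h import *
s=robot.sense();M=R.from_quat(s["tcp_rot"]).as_matrix(); W=cam("wrist");S=cam("scene")
for z in range(0,-50,-6):
  p=lambda x:M@[x,0,z/1000]+s["ee_pos"]
  print(z,"wrist x=11:",proj(W,p(.011)).round(1),"scene x=0:",proj(S,p(0)).round(1),"x=11",proj(S,p(.011)).round(1),"px width of 1mm",(377/(.178+z/1000)/1000))
for z in(.045,.062,.079): print("key",z,proj(S,[*(M@[0.0,0,0]+s["ee_pos"])[:2],z]).round(1))
E
```

```text
0 wrist x=11: [320.5 255.2] scene x=0: [181.8 258.9] x=11 [186.6 259.9] px width of 1mm 2.1179775280898876
-6 wrist x=11: [320.5 259.7] scene x=0: [181.3 256.4] x=11 [186.1 257.4] px width of 1mm 2.191860465116279
-12 wrist x=11: [320.5 264.4] scene x=0: [180.8 254. ] x=11 [185.6 255. ] px width of 1mm 2.2710843373493974
-18 wrist x=11: [320.6 269.5] scene x=0: [180.2 251.6] x=11 [185.1 252.6] px width of 1mm 2.35625
-24 wrist x=11: [320.6 274.8] scene x=0: [179.7 249.1] x=11 [184.6 250.1] px width of 1mm 2.448051948051948
-30 wrist x=11: [320.6 280.6] scene x=0: [179.2 246.6] x=11 [184.1 247.6] px width of 1mm 2.5472972972972974
-36 wrist x=11: [320.7 286.8] scene x=0: [178.7 244.1] x=11 [183.6 245.1] px width of 1mm 2.654929577464789
-42 wrist x=11: [320.7 293.5] scene x=0: [178.1 241.6] x=11 [183.1 242.6] px width of 1mm 2.772058823529412
-48 wrist x=11: [320.8 300.7] scene x=0: [177.6 239.1] x=11 [182.6 240. ] px width of 1mm 2.9
key 0.045 [182.2 261. ]
key 0.062 [180.8 254.1]
key 0.079 [179.3 247.2]
```

The tips really end about 30–38 mm behind the stated TCP: they shut just above the head. I open, go lower in steps and watch the force.

Emit:
{"api": "carry_out", "payload": {
  "targets": [
    [[0, 0, 0], [0, 0, 0], 0],
    [[0, 0, 0], [0, 0, 0], 0],
    [[0, 0, 0], [0, 0, 0], 0],
    [[0, 0, 0], [0, 0, 0], 0],
    [[0, 0, 0.05], [0, 0, 0], 0],
    [[0, 0, 0.05], [0, 0, 0], 0],
    [[0, 0, 0.05], [0, 0, 0], 0],
    [[0, 0, 0.05], [0, 0, 0], 0],
    [[0, 0, 0], [0, 0, 0], 0]
  ]
}}

```text
time: 8.0
ee_pos: [0.5676, -0.171, 0.0289]
tcp_rot: [0.767, 0.642, -0.001, -0.001]
force: [-0.5, -0.0, -1.0]
gripper_width: 0.494
finger_force: 0.0
```

```bash
python3 - <<'E'
from h import *
im=robot.get_image("wrist"); sc=robot.get_image("scene"); s=robot.sense(); print(s["gripper_width"],s["force"],s["ee_pos"])
a=np.zeros((600,800,3),np.uint8); a[:360,:480]=cv2.resize(im,(480,360)); a[:600,480:]=cv2.resize(sc[190:310,140:204],(320,600),interpolation=cv2.INTER_CUBIC)
a[360:,:480]=cv2.resize(im[220:340,200:440],(480,240),interpolation=cv2.INTER_CUBIC)
save("c5.png",np.clip(a.astype(float)*1.5,0,255).astype(np.uint8))
E
```

```text
0.5052407671125915 [ 0.33511654  0.6870405  -0.38122783] [ 0.56843489 -0.17138539  0.02992139]
```

View pics/c5.png

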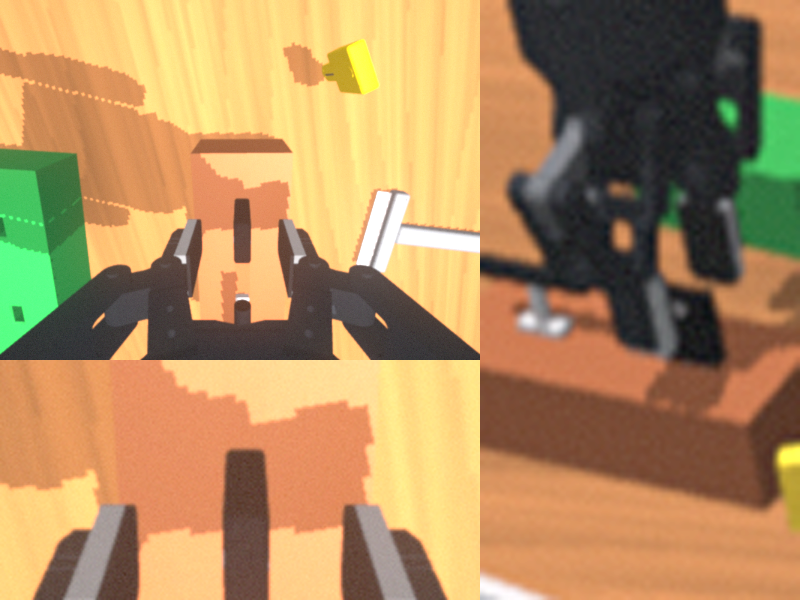

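The view shows the key standing between the open pads, which reach about halfway down the head. I go 6 mm lower, 3 mm forward, and close.

Emit:
{"api": "carry_out", "payload": {
  "targets": [
    [[0.03, 0, 0.03], [0, 0, 0], 0],
    [[0, 0, 0.03], [0, 0, 0], 0],
    [[0, 0, 0], [0, 0, 0], 0.4],
    [[0, 0, 0], [0, 0, 0], 0.7],
    [[0, 0, 0], [0, 0, 0], 1],
    [[0, 0, 0], [0, 0, 0], 1],
    [[0, 0, 0], [0, 0, 0], 1],
    [[0, 0, 0], [0, 0, 0], 1],
    [[0, 0, 0], [0, 0, 0], 1],
    [[0, 0, 0], [0, 0, 0], 1]
  ]
}}

```text
time: 9.1
ee_pos: [0.5694, -0.1686, 0.0245]
tcp_rot: [0.767, 0.642, 0.0, 0.0]
force: [0.2, -0.2, 0.5]
gripper_width: 0.094
finger_force: 60.5
```

Emit:
{"api": "carry_out", "payload": {
  "targets": [
    [[0, 0, -0.1], [0, 0, 0], 1],
    [[0, 0, -0.3], [0, 0, 0], 1],
    [[0, 0, -0.4], [0, 0, 0], 1],
    [[0, 0, -0.4], [0, 0, 0], 1],
    [[0, 0, -0.4], [0, 0, 0], 1],
    [[0, 0, -0.4], [0, 0, 0], 1],
    [[0, 0, -0.2], [0, 0, 0], 1],
    [[0, 0, 0], [0, 0, 0], 1]
  ]
}}

```text
time: 9.9
ee_pos: [0.5718, -0.1696, 0.2501]
tcp_rot: [0.767, 0.642, 0.002, 0.004]
force: [0.6, 0.7, 0.2]
gripper_width: 0.093
finger_force: 60.4
```

```bash
python3 - <<'E'
from h import *
plan([.537,.2165,.243],72.6); s=robot.sense(); print(s["gripper_width"],s["finger_force"])
E
```

```text
pos [ 0.5718 -0.1696  0.2501] yawy -10.14 tilt z [ 0.0088 -0.0038 -1.    ]
shift/100mm [ 3.739 -1.022  0.053]
turn/360 [ 0.001   0.0014 -0.2298]
0.09257542160516247 60.41637897491455
```

Emit:
{"api": "carry_out", "payload": {
  "targets": [
    [[0.37, -0.1, 0], [0, 0, 0], 1],
    [[0.37, -0.1, 0], [0, 0, 0], 1],
    [[0.37, -0.1, 0], [0, 0, 0], 1],
    [[0.37, -0.1, 0], [0, 0, 0], 1],
    [[0.37, -0.1, 0], [0, 0, 0], 1],
    [[0.37, -0.1, 0], [0, 0, 0], 1],
    [[0.37, -0.1, 0], [0, 0, 0], 1],
    [[0.37, -0.1, 0], [0, 0, 0], 1],
    [[0.37, -0.1, 0], [0, 0, 0], 1],
    [[0.37, -0.1, 0], [0, 0, 0], 1],
    [[0, 0, 0], [0, 0, -0.023], 1],
    [[0, 0, 0], [0, 0, -0.023], 1],
    [[0, 0, 0], [0, 0, -0.023], 1],
    [[0, 0, 0], [0, 0, -0.023], 1],
    [[0, 0, 0], [0, 0, -0.023], 1],
    [[0, 0, 0], [0, 0, -0.023], 1],
    [[0, 0, 0], [0, 0, -0.023], 1],
    [[0, 0, 0], [0, 0, -0.023], 1],
    [[0, 0, 0], [0, 0, -0.023], 1],
    [[0, 0, 0], [0, 0, -0.023], 1]
  ]
}}

```text
time: 11.9
ee_pos: [0.5344, 0.2129, 0.2417]
tcp_rot: [0.148, 0.989, -0.001, -0.002]
force: [0.2, -0.7, -1.1]
gripper_width: 0.091
finger_force: 60.4
```

Emit:
{"api": "carry_out", "payload": {
  "targets": [
    [[0, 0, 0], [0, 0, 0], 1],
    [[0, 0, 0], [0, 0, 0], 1],
    [[0, 0, 0], [0, 0, 0], 1]
  ]
}}

```text
time: 12.2
ee_pos: [0.5354, 0.2132, 0.2434]
tcp_rot: [0.152, 0.988, -0.0, -0.001]
force: [-0.3, -0.0, -0.7]
gripper_width: 0.091
finger_force: 60.4
```

```bash
cat > lk.py <<'E'
from h import *
def look(save_as=None):
    C=cam("wrist"); s=robot.sense(); M=R.from_quat(s["tcp_rot"]).as_matrix(); im=robot.get_image("wrist")
    if save_as: save(save_as,im)
    T=lambda p:((M.T@(p-s["ee_pos"]))*1000).round(1)
    h=cv2.cvtColor(im,cv2.COLOR_RGB2HSV); m=((h[...,0]>15)&(h[...,0]<35)&(h[...,1]>110)&(h[...,2]>90)).astype(np.uint8)
    n,l,st,ce=cv2.connectedComponentsWithStats(m)
    for i in np.argsort(-st[1:,4])[:2]+1: print("brass",st[i],ce[i].round(1),"tool",T(onz(C,ce[i],.153)))
    for t in("lock_face","keyway","key","key_head"):
        for d in robot.cut_out("wrist",t)[:2]:
            x,y,w,hh=cv2.boundingRect(d["pixels"].astype(np.uint8)); print(t,round(d["conf"],2),np.round(d["xy"],1),(x,y,w,hh),"tool@.153",T(onz(C,d["xy"],.153)))
    for n,q in(("shoulder",[0,0,-.0215]),("shoulder+x",[.012,0,-.0215]),("blade tip",[0,0,.0085])): print(n,proj(C,M@q+s["ee_pos"]).round(1))
    return im
E
python3 - <<'E'
from lk import *
look("w6.png"); plan([.537,.2165,.2],72.6)
E
```

```text
brass [308 210  33  32 697] [323.9 226. ] tool [-0.8  3.3 90.4]
brass [ 76 333  41  42 504] [ 95.5 356. ] tool [-114.5 -187.5   90.4]
lock_face 0.82 [324.5 239.1] (221, 159, 207, 199) tool@.153 [-11.    3.8  90.3]
lock_face 0.73 [320.5 317.4] (310, 265, 21, 99) tool@.153 [-77.6   0.9  90.3]
keyway 0.65 [325.  225.4] (307, 209, 35, 33) tool@.153 [-0.3  4.1 90.4]
key 0.89 [319.9 317.3] (309, 266, 22, 98) tool@.153 [-77.6   0.4  90.3]
key 0.69 [163.5 333.1] (126, 288, 80, 84) tool@.153 [ -92.4 -127.6   90.3]
key_head 0.81 [ 96.2 355.5] (78, 334, 39, 39) tool@.153 [-114.  -186.8   90.4]
shoulder [318.9 294.9]
shoulder+x [318.9 270.9]
blade tip [319.1 268.9]
pos [0.5359 0.2133 0.2443] yawy 72.62 tilt z [ 1.e-04  0.e+00 -1.e+00]
shift/100mm [-0.001  0.034  0.443]
turn/360 [0.     0.     0.0001]
```

```bash
python3 - <<'E'
from lk import *
im=cv2.imread("pics/w6.png"); a=cv2.resize(im[200:350,260:380],None,fx=4,fy=4,interpolation=cv2.INTER_CUBIC)
cv2.imwrite("pics/c6.png",np.clip(a*1.5,0,255).astype(np.uint8))
C=cam("wrist"); s=robot.sense(); M=R.from_quat(s["tcp_rot"]).as_matrix()
for dx in(-.004,-.002,0,.002):
  f=lambda x,z:proj(C,M@[x+dx,0,z]+s["ee_pos"])[1].round(1)
  print(dx,"head bot+x",f(.012,-.0215),"head top+x",f(.012,-.0555),"blade+x at taper",f(.0055,.0025),"tip+x",f(.0015,.0085))
E
```

```text
-0.004 head bot+x 279.0 head top+x 318.0 blade+x at taper 270.9 tip+x 273.2
-0.002 head bot+x 274.9 head top+x 313.2 blade+x at taper 267.3 tip+x 269.8
0 head bot+x 270.9 head top+x 308.4 blade+x at taper 263.7 tip+x 266.3
0.002 head bot+x 266.8 head top+x 303.5 blade+x at taper 260.1 tip+x 262.9
```

View pics/c6.png

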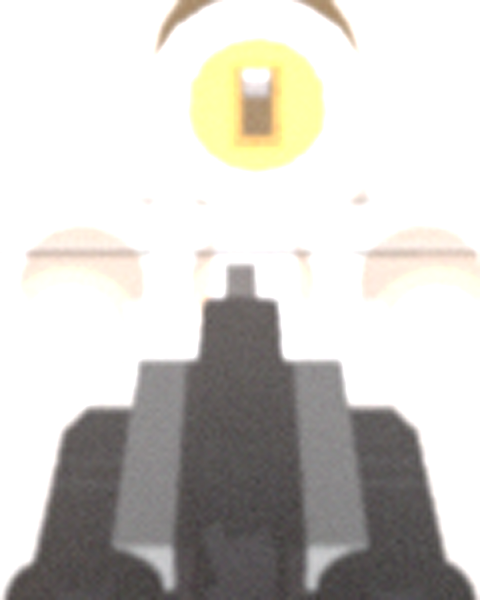

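The blade's tip shows at (320,266), centred in the grip, with the keyway at (324,226) and parallel to the blade. I shift 3 mm in y and 1 mm in x and go down to just above the lock.

Emit:
{"api": "carry_out", "payload": {
  "targets": [
    [[0.012, 0.029, 0], [0, 0, 0], 1],
    [[0, 0, 0.2], [0, 0, 0], 1],
    [[0, 0, 0.3], [0, 0, 0], 1],
    [[0, 0, 0.2], [0, 0, 0], 1],
    [[0, 0, 0], [0, 0, 0], 1],
    [[0, 0, 0], [0, 0, 0], 1]
  ]
}}

```text
time: 13.05
ee_pos: [0.5356, 0.2166, 0.1744]
tcp_rot: [0.151, 0.989, -0.0, -0.0]
force: [-0.9, 0.3, -0.7]
gripper_width: 0.088
finger_force: 60.4
```

```bash
python3 - <<'E'
from lk import *
im=look("w7.png"); plan([.537,.2165,.2],72.6); s=robot.sense();print(s["force"])
h=cv2.cvtColor(im,cv2.COLOR_RGB2HSV)
for r in range(210,300,4): print(r,"".join("B" if (15<q[0]<35 and q[1]>110 and q[2]>90) else ("#" if q[2]<70 else ("s" if q[2]<140 else ".")) for q in h[r,295:350]))
E
```

```text
brass [298 243  44  38 990] [319.1 260.5] tool [-0.4 -0.  21.4]
brass [ 28 368  54  55 778] [ 53.2 398.4] tool [ -96.8 -172.6   21.4]
lock_face 0.87 [316.5 251.6] (184, 170, 271, 255) tool@.153 [ 5.  -1.5 21.4]
keyway 0.85 [319.7 257.1] (298, 241, 45, 40) tool@.153 [ 1.7  0.3 21.4]
key 0.93 [318.1 315.3] (310, 265, 20, 99) tool@.153 [-35.6  -0.7  21.4]
key 0.75 [ 50.6 399.7] (29, 369, 53, 52) tool@.153 [ -97.8 -174.5   21.4]
key_head 0.97 [315.6 319.2] (310, 265, 20, 99) tool@.153 [-38.3  -2.2  21.4]
key_head 0.71 [ 53.4 395.4] (28, 369, 54, 52) tool@.153 [ -94.4 -172.    21.4]
shoulder [318.9 294.9]
shoulder+x [318.9 270.9]
blade tip [319.1 268.9]
pos [0.5368 0.2168 0.1761] yawy 72.65 tilt z [ 3.e-03  8.e-04 -1.e+00]
shift/100mm [-0.003 -0.002 -0.239]
turn/360 [0.0003 0.0004 0.0001]
[ 0.3388987  -0.60548739 -0.18352378]
210 .......................................................
214 .......................................................
218 .......................................................
222 .......................................................
226 .......................
[... 412 characters left out ...]
BBBBB.........ssBBBBBBBBBBBBB...........
258 ....BBBBBBBBBBBBBBBBssssssssssBBBBBBBBBBBBBBBB.........
262 ...BBBBBBBBBBBBBBBBBsssssssss.BBBBBBBBBBBBBBBB.........
266 ...BBBBBBBBBBBBBBBBBsssssssss.BBBBBBBBBBBBBBBB.........
270 ....BBBBBBBBBBBBBBBBsssssssss.BBBBBBBBBBBBBBBB.........
274 .......BBBBBBBBBBBBBsssssssssssBBBBBBBBBBBB............
278 ...........BBBBBssssss#sssssss#ssssBBBB................
282 ...............sssss#ss#ssssss#ssss....................
286 ...............ss#s##sss#s########s...................s
290 ssssssssssssssss#s###s#s###########sssssssssssssss....s
294 sssssssssssss######################s#ssssssssssssss....
298 ssssssssssss#########################ssssssssssssss....
```

Aligned to within 0.5 mm. Start inserting.

Emit:
{"api": "carry_out", "payload": {
  "targets": [
    [[0, 0, 0.05], [0, 0, 0], 1],
    [[0, 0, 0.05], [0, 0, 0], 1],
    [[0, 0, 0.04], [0, 0, 0], 1],
    [[0, 0, 0.04], [0, 0, 0], 1],
    [[0, 0, 0.03], [0, 0, 0], 1],
    [[0, 0, 0], [0, 0, 0], 1]
  ]
}}

```text
time: 13.9
ee_pos: [0.5353, 0.2163, 0.1526]
tcp_rot: [0.151, 0.989, -0.0, -0.0]
force: [-0.8, 0.4, -0.1]
gripper_width: 0.085
finger_force: 60.5
```

```bash
python3 - <<'E'
from h import *
s=robot.sense();print(s["force"],s["torque"],s["gripper_width"]); plan([.537,.2165,.1315],72.6)
E
```

```text
[-0.7621007   0.36314055 -0.0775506 ] [-0.02797865 -0.02163281 -0.02323077] 0.08506401851876831
pos [0.5353 0.2163 0.1526] yawy 72.65 tilt z [-1.e-03 -3.e-04 -1.e+00]
shift/100mm [-0.016  0.007  0.211]
turn/360 [-0.0001 -0.0001  0.0001]
```

Emit:
{"api": "carry_out", "payload": {
  "targets": [
    [[0, 0, 0.03], [0, 0, 0], 1],
    [[0, 0, 0.03], [0, 0, 0], 1],
    [[0, 0, 0.03], [0, 0, 0.01], 1],
    [[0, 0, 0.02], [0, 0, -0.02], 1],
    [[0, 0, 0], [0, 0, 0.01], 1]
  ]
}}

```text
time: 14.4
ee_pos: [0.5372, 0.2168, 0.1451]
tcp_rot: [0.15, 0.989, 0.001, 0.002]
force: [-0.3, 0.6, 6.6]
gripper_width: 0.09
finger_force: 61.4
```

Emit:
{"api": "carry_out", "payload": {
  "targets": [
    [[0, 0.008, 0.02], [0, 0, 0.012], 1],
    [[0, -0.016, 0.02], [0, 0, -0.024], 1],
    [[0, 0.016, 0.01], [0, 0, 0.024], 1],
    [[0, -0.008, 0.01], [0, 0, -0.012], 1],
    [[0, 0, 0], [0, 0, 0], 1]
  ]
}}

```text
time: 14.9
ee_pos: [0.5371, 0.2166, 0.1384]
tcp_rot: [0.15, 0.989, 0.001, 0.002]
force: [0.1, -0.9, 4.2]
gripper_width: 0.091
finger_force: 61.3
```

```bash
python3 - <<'E'
from h import *
s=robot.sense();print(s["force"],s["torque"],s["gripper_width"]); plan([.537,.2165,.1315],72.6)
E
```

```text
[ 0.09735642 -0.91790513  4.24407224] [-0.15326564 -0.03123769  0.01994665] 0.09085317920254023
pos [0.5371 0.2166 0.1384] yawy 72.72 tilt z [ 3.9e-03  4.0e-04 -1.0e+00]
shift/100mm [ 0.001 -0.002  0.069]
turn/360 [0.0003 0.0006 0.0003]
```

Emit:
{"api": "carry_out", "payload": {
  "targets": [
    [[0, 0.008, 0.02], [0, 0, 0.012], 1],
    [[0, -0.016, 0.02], [0, 0, -0.024], 1],
    [[0, 0.016, 0.02], [0, 0, 0.024], 1],
    [[0, -0.008, 0.01], [0, 0, -0.012], 1],
    [[0.008, 0, 0.01], [0, 0, 0.012], 1],
    [[-0.008, 0, 0], [0, 0, -0.012], 1],
    [[0, 0, 0], [0, 0, 0], 1],
    [[0, 0, 0], [0, 0, 0], 1]
  ]
}}

```text
time: 15.7
ee_pos: [0.5372, 0.2169, 0.1323]
tcp_rot: [0.151, 0.989, 0.001, 0.002]
force: [-2.5, -1.3, 11.7]
gripper_width: 0.089
finger_force: 62.2
```

```bash
python3 - <<'E'
from h import *
s=robot.sense();print(s["force"],s["torque"],s["gripper_width"]); plan([.537,.2165,.1315],72.6)
E
```

```text
[-2.48981075 -1.29722805 11.71660472] [-0.27797963  0.46131717  0.00552283] 0.08940061393427441
pos [0.5372 0.2169 0.1323] yawy 72.66 tilt z [ 4.6e-03  7.0e-04 -1.0e+00]
shift/100mm [ 0.001 -0.004  0.008]
turn/360 [0.0003 0.0007 0.0002]
```

Emit:
{"api": "carry_out", "payload": {
  "targets": [
    [[0, 0.008, 0.02], [0, 0, 0.012], 1],
    [[0, -0.016, 0.02], [0, 0, -0.024], 1],
    [[0, 0.008, 0], [0, 0, 0.012], 1],
    [[0, 0, 0], [0, 0, 0], 1],
    [[0, 0, 0], [0, 0, 0], 1]
  ]
}}

```text
time: 16.2
ee_pos: [0.5375, 0.2164, 0.132]
tcp_rot: [0.151, 0.989, 0.0, 0.003]
force: [-8.3, -4.5, 25.9]
gripper_width: 0.087
finger_force: 64.3
```

```bash
python3 - <<'E'
from h import *
s=robot.sense();print(s["force"],s["torque"],s["gripper_width"]); plan([.537,.2165,.1315],72.6)
from lk import *
im=look("w8.png"); h=cv2.cvtColor(im,cv2.COLOR_RGB2HSV)
for r in range(240,310,3): print(r,"".join("B" if (15<q[0]<35 and q[1]>110 and q[2]>90) else ("#" if q[2]<70 else ("s" if q[2]<140 else ".")) for q in h[r,290:355]))
E
```

```text
[-8.26962315 -4.49717777 25.92883129] [-0.88964014  1.64018224  0.01708445] 0.0867100975530366
pos [0.5375 0.2164 0.132 ] yawy 72.64 tilt z [ 5.e-03 -7.e-04 -1.e+00]
shift/100mm [ 0.005 -0.001  0.005]
turn/360 [0.0001 0.0008 0.0001]
brass [  0 393  56  64 957] [ 23.7 427.3] tool [ -78.1 -155.7  -20.7]
brass [291 270  54  32 475] [315.9 280.9] tool [  6.8  -1.4 -21. ]
lock_face 0.9 [317.6 261.3] (149, 174, 339, 259) tool@.153 [ 16.5  -0.6 -21.1]
keyway 0.57 [308.1 277.8] (291, 268, 54, 33) tool@.153 [  8.4  -4.9 -21. ]
key 0.95 [318.1 319.4] (309, 273, 22, 91) tool@.153 [-13.2  -0.4 -20.9]
key 0.73 [ 20.6 428.5] (0, 394, 56, 61) tool@.153 [ -78.9 -157.6  -20.7]
key_head 0.85 [ 23.1 426.8] (0, 394, 56, 62) tool@.153 [ -77.7 -156.   -20.7]
key_head 0.61 [320.  319.4] (309, 274, 22, 90) tool@.153 [-13.2   0.5 -20.9]
shoulder [318.9 294.8]
shoulder+x [318.9 270.9]
blade tip [319.1 268.9]
240 .................................................................
243 .................................................................
246 ............................................................
[... 775 characters left out ...]

282 .....BBBBBBBBBBBBBBss##################sBBBBBBBBBBBBB............
285 ...BBBBBBBBBBBBBBBBss#####s############sBBBBBBBBBBBBB............
288 ...BBBBBBBBBBBBBBBBs###################ssBBBBBBBBBBBBBB..........
291 s.BBssssssssssssss########################sssssssssssssss........
294 .BBBsssssssssssss##########################ssssssssssssss........
297 .BBBsssssssssssss##########################sssssssssssss.........
300 ..B.sssssssssssss###########################sssssssssssss........
303 ssssssssssssssss############################ssssssssssssssssssss#
306 ##ssssssssssssss############################sssssssssssssss######
309 #sssssssssssssss#############################ssssssssssssss######
```

The key is home: no further travel while the push rose to 26 N. I ease the push and begin the clockwise turn.

Emit:
{"api": "carry_out", "payload": {
  "targets": [
    [[0, 0, -0.03], [0, 0, 0], 1],
    [[0, 0, 0], [0, 0, 0], 1],
    [[0, 0.003, 0], [0, 0, 0.02], 1],
    [[0, 0.003, 0], [0, 0, 0.02], 1],
    [[0, 0.003, 0], [0, 0, 0.02], 1],
    [[0, 0.003, 0], [0, 0, 0.02], 1],
    [[0, 0, 0], [0, 0, 0], 1],
    [[0, 0, 0], [0, 0, 0], 1]
  ]
}}

```text
time: 17.25
ee_pos: [0.5376, 0.2165, 0.1322]
tcp_rot: [0.392, 0.92, -0.0, 0.002]
force: [-4.5, -4.9, 16.9]
gripper_width: 0.087
finger_force: 62.8
```

```bash
python3 - <<'E'
from h import *
s=robot.sense();print(s["force"],s["torque"],s["gripper_width"],s["joint_positions"]); plan([.537,.2165,.1315],-24.6)
E
```

```text
[-4.48355974 -4.85307524 16.89094323] [-0.96337677  0.82043339  0.0468838 ] 0.08689154678414165 [ 0.26377683  0.18211511  1.78051544 -0.00355532  1.17567014 -0.50001503]
pos [0.5376 0.2165 0.1322] yawy 43.84 tilt z [ 0.004  -0.0023 -1.    ]
shift/100mm [ 0.004 -0.004  0.007]
turn/360 [0.0006 0.0005 0.1901]
```

Emit:
{"api": "carry_out", "payload": {
  "targets": [
    [[0, 0.003, 0], [0, 0, 0.02], 1],
    [[0, 0.003, 0], [0, 0, 0.02], 1],
    [[0, 0.003, 0], [0, 0, 0.02], 1],
    [[0, 0.003, 0], [0, 0, 0.02], 1],
    [[0, 0.003, 0], [0, 0, 0.02], 1],
    [[0, 0.003, 0], [0, 0, 0.02], 1],
    [[0, 0.003, 0], [0, 0, 0.02], 1],
    [[0, 0.003, 0], [0, 0, 0.02], 1],
    [[0, 0.003, 0], [0, 0, 0.02], 1],
    [[0, 0, 0], [0, 0, 0], 1],
    [[0, 0, 0], [0, 0, 0], 1]
  ]
}}

```text
time: 18.35
ee_pos: [0.5385, 0.217, 0.1321]
tcp_rot: [0.824, 0.567, -0.001, 0.001]
force: [-6.9, -5.6, 18.2]
gripper_width: 0.087
finger_force: 63.2
```

```bash
python3 - <<'E'
from h import *
s=robot.sense();print(s["force"],s["torque"],s["gripper_width"]); plan([.537,.2165,.1315],-24.6)
E
```

```text
[-6.87296042 -5.56040415 18.2275523 ] [-1.022378    1.51494296  0.05530009] 0.08701841983592186
pos [0.5385 0.217  0.1321] yawy -20.95 tilt z [ 4.0e-04 -2.9e-03 -1.0e+00]
shift/100mm [-0.01  -0.012  0.006]
turn/360 [0.0002 0.0004 0.0101]
```

Emit:
{"api": "carry_out", "payload": {
  "targets": [
    [[0, 0, 0], [0, 0, 0.01], 1],
    [[0, 0, 0], [0, 0, 0.01], 1],
    [[0, 0, 0], [0, 0, 0], 1],
    [[0, 0, 0], [0, 0, 0], 1]
  ]
}}

```text
time: 18.75
ee_pos: [0.5384, 0.2173, 0.1321]
tcp_rot: [0.858, 0.514, -0.0, 0.001]
force: [-7.5, -4.3, 19.3]
gripper_width: 0.086
finger_force: 63.2
```

```bash
python3 - <<'E'
from h import *
s=robot.sense();print(s["force"],s["torque"],s["gripper_width"]); plan([.537,.2165,.1315],-24.6)
E
```

```text
[-7.46950487 -4.34068937 19.34736742] [-1.04363635  1.45804448  0.03935086] 0.08574052746370026
pos [0.5384 0.2173 0.1321] yawy -28.14 tilt z [ 4.0e-04 -2.6e-03 -1.0e+00]
shift/100mm [-0.013 -0.009  0.006]
turn/360 [ 0.0002  0.0003 -0.0098]
```

Emit:
{"api": "carry_out", "payload": {
  "targets": [
    [[0, 0, 0], [0, 0, 0.01], 1],
    [[0, 0, 0], [0, 0, 0], 1],
    [[0, 0, 0], [0, 0, 0], 1]
  ]
}}

```text
time: 19.05
ee_pos: [0.5385, 0.2173, 0.1321]
tcp_rot: [0.873, 0.487, -0.0, 0.001]
force: [-6.8, -5.4, 18.5]
gripper_width: 0.085
finger_force: 63.1
```

```bash
python3 - <<'E'
from h import *
s=robot.sense();print(s["force"],s["torque"],s["gripper_width"],s["finger_force"]); plan([.537,.2165,.1315],-24.6)
from lk import *
im=look("w9.png"); h=cv2.cvtColor(im,cv2.COLOR_RGB2HSV)
for r in range(258,310,3): print(r,"".join("B" if (15<q[0]<35 and q[1]>110 and q[2]>90) else ("#" if q[2]<70 else ("s" if q[2]<140 else ".")) for q in h[r,285:355]))
E
```

```text
[-6.82230196 -5.42744063 18.53964717] [-0.8798608  1.4308705  0.1700155] 0.08506799117103717 63.136889934539795
pos [0.5385 0.2173 0.1321] yawy -31.73 tilt z [ 5.0e-04 -2.4e-03 -1.0e+00]
shift/100mm [-0.015 -0.008  0.006]
turn/360 [ 0.0003  0.0003 -0.0198]
brass [587 440  28  22 154] [599.7 448.7] tool [-93.4 150.8 -20.4]
brass [295 275  16  14 139] [303.3 283. ] tool [  5.3  -8.  -20.9]
lock_face 0.81 [436.1 215.2] (206, 57, 391, 372) tool@.153 [ 37.4  49.7 -20.8]
keyway 0.97 [309.  282.3] (291, 273, 54, 25) tool@.153 [  5.7  -5.4 -20.9]
key 0.86 [319.4 318.3] (309, 274, 22, 91) tool@.153 [-13.   -0.6 -20.8]
key 0.55 [595.4 444.1] (588, 440, 20, 16) tool@.153 [-90.2 147.8 -20.5]
key_head 0.67 [318.1 320.5] (309, 275, 22, 89) tool@.153 [-14.2  -1.3 -20.8]
key_head 0.65 [598.  446.4] (588, 440, 20, 16) tool@.153 [-91.8 149.6 -20.4]
shoulder [320.8 294.1]
shoulder+x [320.8 270.1]
blade tip [320.6 268.2]
258 ........sssssssssss...............................ssssssssssssssssssss
261 sssssssssssss.............................................ssssssssssss
264 ssssss.........................
[... 464 characters left out ...]
BBBBBBBBBBBB.ssssssss.s..
285 sssssssssssBBBBBBBBBBBBBs###################sBBBBBBBBBBBBBBssssssss...
288 ssssssssssBBBBBBBBBBBBBBs####################sBBBBBBBBBBBBBsssssssssss
291 ssssssssssssssssssssss##########################ssssssssssssssssssssss
294 sssssssssssssssssssss############################sssssssssssssssssssss
297 ssssss.Bsssssssssssss############################sssssssssssssssssssss
300 sssssssssssssssssssss############################sssssssssssssssssssss
303 ########ssssssssssss#############################ssssssssssssss#######
306 #######sssssssssssss##############################sssssssssssss#######
309 #######sssssssssssss##############################sssssssssssss#######
```

Emit:
{"api": "carry_out", "payload": {
  "targets": [
    [[0, 0, 0], [0, 0, 0.006], 1],
    [[0, 0, 0], [0, 0, 0], 1],
    [[0, 0, 0], [0, 0, 0], 1],
    [[0, 0, 0], [0, 0, 0], 1]
  ]
}}

```text
time: 19.7
ee_pos: [0.5385, 0.2174, 0.1321]
tcp_rot: [0.882, 0.471, -0.0, 0.001]
force: [-7.1, -5.1, 17.8]
gripper_width: 0.089
finger_force: 63.1
```

```bash
python3 - <<'E'
from h import *
s=robot.sense();print(s["force"],s["torque"],s["gripper_width"],s["finger_force"]); plan([.537,.2165,.1315],-24.6)
E
```

```text
[-7.07868584 -5.07495537 17.80985764] [-0.87677376  1.38303142  0.29332954] 0.08925712267330743 63.14575552940369
pos [0.5385 0.2174 0.1321] yawy -33.86 tilt z [ 7.0e-04 -2.5e-03 -1.0e+00]
shift/100mm [-0.015 -0.008  0.006]
turn/360 [ 0.0003  0.0003 -0.0257]
```

The torque rose from 0.04 to 0.29 N m within a few degrees, well over the spring's 0.08. The plug is on its hard stop, and the key is home and still gripped.

```bash
python3 -c "
from rig import robot
print(robot.job_done())"
```

```text
the job is handed in; nothing more can be done
None
```

I put the key in the lock, pushed it down until the head sat on the lock's face, and turned it clockwise onto the hard stop. The gripper still holds it there against the spring, and the job is handed in. I did not take a last picture to check that the driver and the other things had stayed put.

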